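# Feed a pressing disc up the ramp and home against the stop

## Robot

A 6-joint arm with a two-finger parallel gripper is mounted at the origin on a cart in front of the work surface, level with it; the furniture and walls round the work are solid. World frame = base frame: x ahead of the robot, y to its left, z up, the work surface at z = 0. Lengths are in m, angles in rad, forces in N, time in s.
With the tool pointing down it reaches from about 0.275 to 1 m from the base axis. Payload 8.4 kg.
Tool frame: the origin (TCP) lies at the very end of the fingers, on their centre line; the grasp point (between the pads) lies 19 mm behind it (grip_depth is the distance from the TCP to the grasp point, in m); z points along the fingers, y is the direction in which the jaws open and shut (so a half turn about z gives the same grasp; the last joint's range is limited). The gripper opens to 85 mm and grips with 20 to 120 N. Pads are 22 mm wide; open, the fingers measure 114 mm over their backs; the gripper's body (76 mm by 85 mm) begins 54 mm behind the grasp point. The pads swing forward as they close: fully open they stand 13 mm farther back than shut.
Start: joints at [1.205, 0.353, 1.633, -0, 1.155, -0.002], TCP at [0.222, 0.584, 0.231] pointing down, gripper open.
Joint ranges: [-2.63, 2.63], [-0.92, 2.1], [0.06, 2.66], [-1.3, 4.44], [0, 2.69], [-3.02, 3.02]. Speed limits (rad/s): [2.22, 2.22, 2.79, 3.14, 3.14, 3.14].

## Interface

Orientations are given as a rotation vector (axis times angle).
In Python, from rig import * gives the robot as it stands. The module is installed in compiled form; this text tells all that it offers.
- The arm moves only by the tool step_arm, never from a script. Its argument "targets" is a list of rows, each a list of 3 entries, a list of its own where there are three numbers: the finger opening in mm, from 0 to 85.4, then the shift along the tool's x, y, z in mm, then the turn about the tool's z in rad. A call has 1 to 20 rows; each row is the pose to reach, as a shift and turn from the pose commanded when the call began, along the tool's axes at that moment; what a row does not reach only later rows make up. A row lasts 1/12 s, in which the tool goes at most 41.7 mm and 7.16 degrees, less where a joint would pass 70% of its speed; a pose out of reach is approached as far as the arm can. A call with a gripper value outside its range is refused whole. The fingers move at their own pace and stop on an object; "newtons" is the grip in N (left out, the last holds). Time passes only in rows, so rows that repeat a pose let the fingers close. It gives the time, the measured TCP pose, the force and the opening at its end, in the units of the state.
- observe(): the state, without advancing time (a new reading comes with each control period).
- get_image(name): name is "scene" or "top"; returns (picture, depth): 420x560x3 uint8, red, green, blue; 420x560 float32, m along the optical axis (not along the pixel's ray), 0 where there is no reading.
- camera_info(name): a dict with "camera_matrix" (3x3 intrinsics, pixels), "extrinsics" (4x4, takes a point from camera to world coordinates). Camera axes: x right, y down, z forward; pixel columns grow to the right and rows downward; lengths in m; the calibration is good to about 2 mm. A picture is of the moment at which its call begins. camera_info takes no time and is no camera call.
- sign_off(): hands the job in, once; it reports no verdict.
Trained networks look in the newest picture that a camera, given by its name, has taken for a name from the list of things; names that differ only in an ending like _2 or _b are one class to them, and where a whole thing is asked for, a point or a joint stands for the part that bears it (a point fixed in the world has none). Each returns a list of dicts, best first, with "p" (0 to 1); they miss things now and then, are a little off and sometimes report something else, mostly with a low value. They report only what shows in the picture. A call takes as long as a camera call.
- look_for(camera, label): "centre" ([x, y, z] in m, in world coordinates, good to about 4 mm: the middle of the surface that is visible of it).
- cut_out(camera, label): "pixels" (420x560 bool, what is visible of it).
The state is a dict: "t": time; "joint_positions": joint angles; "joint_vel": joint speeds; "tau": joint torques, N m; "tcp_pos": TCP position; "ee_rot": TCP orientation; "wrist_force": force on the tool from outside, world axes, zero at the start; "wrist_torque": the same for the moment, N m; "gripper_width": finger opening in m.
Only numpy, scipy, OpenCV 4.12 (cv2) and the standard library are available. Lean on these libraries where they do the work, as an engineer would, in place of code of your own. Each camera call takes 0.05 s, during which the arm holds its last target.

## Task

Slide the brown laminated disc across the bench to the mouth of the feed tray, push it up the ramp and over the lip so that it drops flat into the tray, then push it on until it meets the sprung stop and press it home there with about 10 N for half a second. Let go and back off, leaving it flat and touching the stop so that the brass feeler pin stays pushed in. Never push on the disc with more than 20 N, keep it on its underside all the way, and leave the other loose things alone.

Things in the scene. Friction and masses are not known exactly. Their poses are not given: they have to be found in the camera images.
- laminate_disc: brown laminated disc, 90 mm across, 22 mm thick, 0.11 to 0.22 kg, loose, lying flat on the bench beside or in front of the tray's mouth; too wide to grasp across. Origin: centre of its underside; z up.
- feed_tray: fixed feed tray (grey rails, steel ramp, yellow lip). Origin: bench level, mid-width, at the inner edge of its lip; x is the feeding direction (mostly to the robot's left), z up. Lip: 11 mm high, flat from x = -5 to 0 mm. Behind it the floor lies 5 mm above the bench (6 mm below the lip) to x = 146. Side rails 10 mm thick, tops 24 mm above the bench, 94 mm clear between, from x = -20 on.
- ramp_toe (a point): middle of the ramp's foot, at bench level, 57 mm before the lip's inner edge. The ramp, as wide as the tray, climbs evenly from here at 12 degrees to the 11 mm high lip. Rails flare outward here (26 degrees, 40 mm long) to about 120 mm clear width. Axes as the tray's.
- stop_range (a point): a point on the tray floor, 110 mm past the lip's inner edge. Within 10 mm before or after it stands the black pad face of the blue stop (84 mm wide, 7 to 29 mm above the bench; stop's knobs up to 47 mm); its setting differs each time and is not reported: find it by feel or sight. The pad is sprung: gives about 1 mm per 3 N, 7 mm at most, and returns when released.
- feeler (a joint): thin brass feeler pin, 8 mm diameter, sticking 5 mm out of the middle of the pad's face, 16 mm above the bench; value 0 m fully out, 0.005 m pushed in flush with the pad's face by a disc that touches the pad. Its own spring is very weak (0.1 N) and does not move a resting disc.
- bush_tin: small grey tin of bushes, 74 mm across, 54 mm high, loose, a bystander on the robot's side of the tray. Origin: centre of its underside.
- disc_stack_a: stack of yellow-brown mesh discs, 102 mm across, 19 mm high, loose, a bystander beyond the tray, between carton and drawer cabinet. Origin: centre of its underside.
- bolt_1: steel bolt, 59 mm long, 19 mm high, loose, a bystander on the far side of the tray, before the drawer cabinet. Origin: centre of its underside.
- cut_carton: big open cardboard carton, fixed, 455 x 300 mm, walls 250 mm high, on the bench to the left of the tray; an arm that comes from the left must pass above it. Farther left stands a press taller than the carton, which an arm may start close to: draw back towards the robot first. To the right of the bench's end stands a wall pier: keep the wrist off it. Origin: centre of the carton's underside.

How it is judged:
By the outcome, as a careful person would: the job done as asked, in the order asked, and still so for the second after the job is handed in, with the robot touching nothing.
It also fails if it takes over 61 s, if anything falls off the work surface, if the arm or the gripper's body presses on something with over 40 N, if the wrist force passes 120 N, or if a joint passes its speed limit or range.

## Working session

There is one attempt and no reset: what is moved stays moved. The work goes in short steps, Python scripts to look and compute and a tool call to move; the robot and the scene stay as the last step left them, time stands still between calls to the robot, and variables do not carry over. Pictures are saved under pics/ and viewed, and the job is handed in when it is done.

Besides the shell and the picture viewer there is one more tool, called after ">>>" in YAML: its name, and indented under it one key for each argument. step_arm: Moves the arm, as the interface text tells. Its arguments: {"type":"object","properties":{"targets":{"type":"array"},"newtons":{"type":"number"}},"required":["targets"]}

```bash
mkdir -p pics; ls; cat > h.py <<'E'
from rig import *
import numpy as np, cv2
def proj(cam,P):
    c=camera_info(cam);K=np.array(c["camera_matrix"]);T=np.linalg.inv(np.array(c["extrinsics"]))
    P=np.atleast_2d(P);q=P@T[:3,:3].T+T[:3,3];u=q@K.T;return u[:,:2]/u[:,2:]
def cloud(cam,depth):
    c=camera_info(cam);K=np.array(c["camera_matrix"]);T=np.array(c["extrinsics"])
    v,u=np.mgrid[:depth.shape[0],:depth.shape[1]]
    r=np.stack([(u-K[0,2])/K[0,0],(v-K[1,2])/K[1,1],np.ones_like(depth)],-1)*depth[...,None]
    return r@T[:3,:3].T+T[:3,3]
def save(img,name): cv2.imwrite("pics/"+name,cv2.cvtColor(img,cv2.COLOR_RGB2BGR))
E
python3 - <<'E'
from h import *
np.set_printoptions(precision=4,suppress=True)
for c in("scene","top"):
    i,d=get_image(c);save(i,c+"0.png");np.savez(c+"0.npz",i=i,d=d);ci=camera_info(c);print(c,np.array(ci["camera_matrix"]),np.array(ci["extrinsics"]))
    for l in("laminate_disc","feed_tray","bush_tin","bolt_1","disc_stack_a","feeler"):
        print(l,[(np.round(r["centre"],4),round(r["p"],2)) for r in look_for(c,l)][:2])
o=observe();print(o)
E
```

```text
pics
scene [[427.2794   0.     279.0434]
 [  0.     427.2794 207.7203]
 [  0.       0.       1.    ]] [[ 0.7121 -0.4906  0.5022  0.0447]
 [-0.7018 -0.5165  0.4906 -0.5794]
 [ 0.0186 -0.7018 -0.7121  0.6572]
 [ 0.      0.      0.      1.    ]]
laminate_disc [(array([ 0.4032, -0.3676,  0.0216]), 0.62)]
feed_tray [(array([ 0.4652, -0.2282,  0.0057]), 0.61)]
bush_tin [(array([ 0.3159, -0.1942,  0.0295]), 0.83)]
bolt_1 [(array([ 0.5296, -0.3374,  0.0092]), 0.74)]
disc_stack_a [(array([ 0.6314, -0.1237,  0.0196]), 0.89), (array([ 0.3153, -0.1975,  0.0306]), 0.57)]
feeler []
top [[523.4377   0.     274.5697]
 [  0.     523.4377 211.921 ]
 [  0.       0.       1.    ]] [[ 0.0238 -0.9865  0.1619  0.2756]
 [-0.9997 -0.0249 -0.0042 -0.1475]
 [ 0.0082 -0.1617 -0.9868  1.2271]
 [ 0.      0.      0.      1.    ]]
laminate_disc []
feed_tray [(array([ 0.4728, -0.2173,  0.007 ]), 0.58), (array([ 0.405 , -0.3568,  0.0184]), 0.21)]
bush_tin [(array([ 0.3187, -0.1905,  0.0052]), 0.92)]
bolt_1 [(array([ 0.5345, -0.3321,  0.0108]), 0.62)]
disc_stack_a [(array([ 0.637 , -0.1149,  0.0216]), 0.94)]
feeler []
{'t': 0.7, 'joint_positions': array([ 1.2046,  0.353 ,  1.6334, -0.    ,  1.1552, -0.0024]), 'joint_vel': array([-0.0002, -0.0002,  0.0013, -0.0004,  0.0002, -0.0003]), 'tau': array([  0.0001, -60.5026, -34.2382,  -0.    ,   0.0012,   0.    ]), 'tcp_pos': array([0.2224, 0.5841, 0.2313]), 'ee_rot': array([-0.5683, -3.0898,  0.0001]), 'wrist_force': array([-0.833 , -0.4621, -0.4725]), 'wrist_torque': array([-0.0517,  0.0298,  0.0257]), 'gripper_width': 0.08535197183071477}
```

View pics/scene0.png

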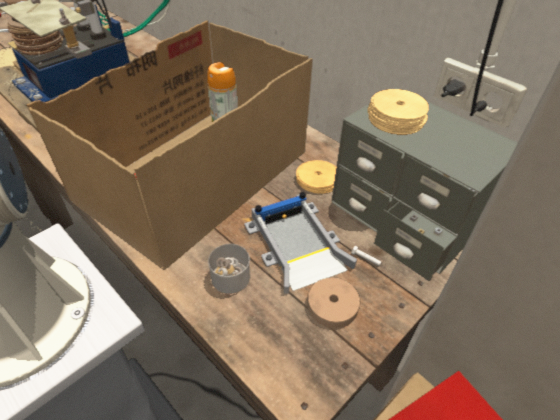

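View pics/top0.png

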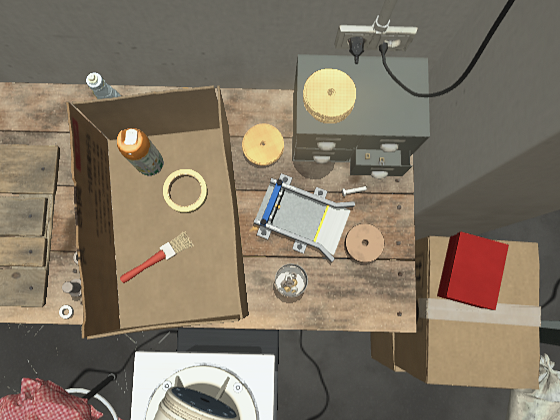

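The scene view shows the disc at (333,302), the tray with its yellow lip at (308,257), and the blue stop at (280,208). In the top view the disc is at (365,243), the lip at (324,223) and the stop at (270,202). The disc lies just in front of the mouth. Next I'll measure the disc and tray from both views.

```bash
python3 - <<'E'
from h import *
np.set_printoptions(precision=4,suppress=True)
def onplane(cam,uv,z):
    c=camera_info(cam);K=np.array(c["camera_matrix"]);T=np.array(c["extrinsics"])
    uv=np.atleast_2d(uv).astype(float);r=np.c_[(uv[:,0]-K[0,2])/K[0,0],(uv[:,1]-K[1,2])/K[1,1],np.ones(len(uv))]@T[:3,:3].T
    return T[:3,3]+r*((z-T[2,3])/r[:,2:])
for c in("scene","top"):
    f=np.load(c+"0.npz");i,d=f["i"],f["d"];P=cloud(c,d);hsv=cv2.cvtColor(i,cv2.COLOR_RGB2HSV)
    roi=(P[...,0]>.33)&(P[...,0]<.62)&(P[...,1]>-.46)&(P[...,1]<-.08)&(P[...,2]<.06)&(d>0)
    y=roi&(hsv[...,0]>22)&(hsv[...,0]<34)&(hsv[...,1]>170)&(hsv[...,2]>150)&(P[...,1]<-.17)
    vu=np.argwhere(y);pts=onplane(c,vu[:,::-1],.011)
    rect=cv2.minAreaRect(pts[:,:2].astype(np.float32));print(c,"yellow",len(vu),np.median(P[y],0),"rect",rect,cv2.boxPoints(rect))
    b=roi&(hsv[...,0]>100)&(hsv[...,0]<125)&(hsv[...,1]>150)
    vu=np.argwhere(b);rect=cv2.minAreaRect(P[b][:,:2].astype(np.float32));print(" blue",len(vu),np.median(P[b],0),rect)
    near=np.hypot(P[...,0]-.405,P[...,1]+.365)<.08
    dd=near&roi&(P[...,2]>.016)&(P[...,2]<.03)&(hsv[...,1]>60)&(hsv[...,0]<16)
    n,lab,st,ce=cv2.connectedComponentsWithStats(dd.astype(np.uint8));k=1+np.argmax(st[1:,4]);m=lab==k
    vu=np.argwhere(m);pts=onplane(c,vu[:,::-1],.022)
    cc,_=cv2.findContours(m.astype(np.uint8),0,1);cn=max(cc,key=len)[:,0];w=onplane(c,cn,.022)[:,:2].astype(np.float32)
    print(" disc n",len(vu),"z",np.median(P[m],0),"circ",cv2.minEnclosingCircle(w),"ell",cv2.fitEllipse(w))
    x0,y0,x1,y1=(225,170,385,345) if c=="scene" else (235,160,400,310)
    save(cv2.resize(i[y0:y1,x0:x1],None,fx=4,fy=4 if c=="top" else 3.4,interpolation=cv2.INTER_CUBIC),c+"_crop.png")
E
```

```text
scene yellow 28 [ 0.4519 -0.2626  0.0112] rect ((0.45350733399391174, -0.26302874088287354), (0.0020116958767175674, 0.07972954213619232), 70.15985107421875) [[ 0.4157 -0.2504]
 [ 0.4907 -0.2775]
 [ 0.4913 -0.2756]
 [ 0.4164 -0.2486]]
 blue 361 [ 0.4904 -0.1477  0.0347] ((0.49195683002471924, -0.1459999978542328), (0.014380035921931267, 0.10671430826187134), 69.44544982910156)
 disc n 1834 z [ 0.4039 -0.3663  0.0216] circ ((0.40507903695106506, -0.36453720927238464), 0.0467170774936676) ell ((0.4056580364704132, -0.3648510277271271), (0.088392473757267, 0.09061875194311142), 110.36530303955078)
top yellow 25 [ 0.4564 -0.2646  0.0108] rect ((0.45139485597610474, -0.2620267868041992), (0.0019662585109472275, 0.08665763586759567), 70.06534576416016) [[ 0.4103 -0.2482]
 [ 0.4918 -0.2777]
 [ 0.4925 -0.2759]
 [ 0.411  -0.2463]]
 blue 232 [ 0.4939 -0.1457  0.0354] ((0.49278420209884644, -0.14887452125549316), (0.022628942504525185, 0.10599970072507858), 69.86223602294922)
 disc n 906 z [ 0.4056 -0.3633  0.021 ] circ ((0.40838825702667236, -0.3620127737522125), 0.04521755501627922) ell ((0.40704721212387085, -0.36195680499076843), (0.08414196223020554, 0.08510688692331314), 89.26373291015625)
```

View pics/scene_crop.png

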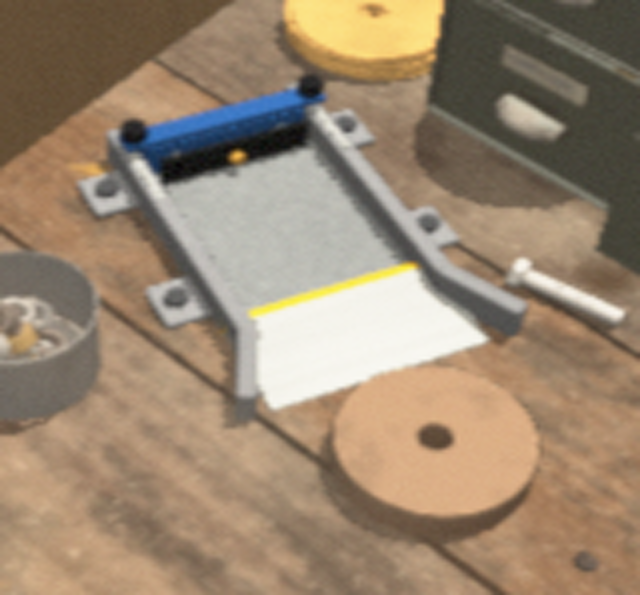

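View pics/top_crop.png

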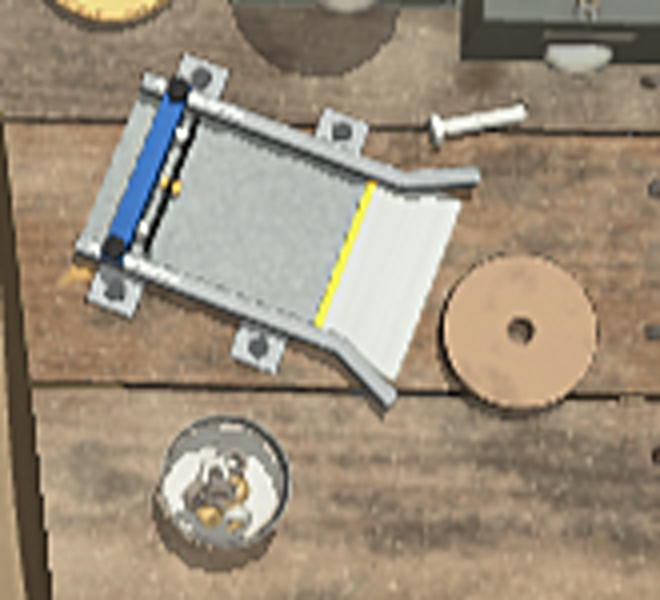

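```bash
python3 - <<'E'
from h import *
np.set_printoptions(precision=4,suppress=True)
# fit tray pose: rail tops (z~24mm) points
th=np.deg2rad(70.)
ex=np.array([np.cos(th),np.sin(th)]);ey=np.array([-ex[1],ex[0]])
o=np.array([.4530,-.2602])
for c in("scene","top"):
    f=np.load(c+"0.npz");i,d=f["i"],f["d"];P=cloud(c,d)
    q=P[...,:2]-o;X=q@ex*1000;Y=q@ey*1000;Z=P[...,2]*1000
    for x in range(-60,150,15):
        m=(d>0)&(abs(X-x)<7.5)&(abs(Y)<70)&(Z>18)&(Z<30)
        a=Y[m&(Y>30)];b=Y[m&(Y<-30)]
        print(c,x,"L %d %.1f [%.1f %.1f]"%((len(a),np.median(a),a.min(),a.max()) if len(a) else (0,0,0,0)),"R %d %.1f [%.1f %.1f]"%((len(b),np.median(b),b.min(),b.max()) if len(b) else (0,0,0,0)), "mid z",np.round(np.median(Z[(d>0)&(abs(X-x)<7.5)&(abs(Y)<25)]),1))
    m=(d>0)&(abs(Y)<38)&(Z>20)&(X>70)&(X<150)
    h=np.histogram(X[m],bins=range(70,150,4));print(h[0],h[1])
E
```

```text
scene -60 L 11 68.3 [65.7 70.0] R 23 -66.2 [-69.4 -62.2] mid z 0.5
scene -45 L 37 64.8 [58.8 69.9] R 48 -61.6 [-68.6 -54.3] mid z 2.7
scene -30 L 39 57.8 [50.8 65.8] R 50 -54.4 [-63.7 -46.8] mid z 5.7
scene -15 L 36 54.2 [47.9 58.4] R 39 -48.9 [-56.4 -45.6] mid z 9.0
scene 0 L 39 53.8 [48.0 58.3] R 38 -49.7 [-55.3 -45.7] mid z 10.0
scene 15 L 39 54.2 [48.0 58.0] R 31 -49.6 [-55.1 -45.6] mid z 5.0
scene 30 L 38 54.0 [48.0 58.2] R 37 -50.0 [-57.1 -45.3] mid z 5.3
scene 45 L 34 53.8 [47.8 57.8] R 34 -49.0 [-56.1 -45.7] mid z 5.1
scene 60 L 34 54.1 [47.8 57.7] R 34 -49.3 [-56.0 -45.6] mid z 5.0
scene 75 L 33 53.5 [47.7 57.5] R 31 -50.4 [-55.7 -45.7] mid z 5.1
scene 90 L 32 54.1 [48.2 58.0] R 33 -49.6 [-57.2 -45.6] mid z 5.0
scene 105 L 55 49.6 [30.0 57.9] R 48 -47.1 [-55.8 -30.7] mid z 14.7
scene 120 L 53 45.8 [30.3 57.5] R 36 -44.4 [-56.1 -30.4] mid z 34.7
scene 135 L 14 56.3 [53.9 57.4] R 3 -48.8 [-51.2 -47.1] mid z 35.1
[  0   0   0   0   0   0   0   0  62  68   6 190  57  52  33   3   0   0
   0] [ 70  74  78  82  86  90  94  98 102 106 110 114 118 122 126 130 134 138
 142 146]
top -
[... 338 characters left out ...]
5 57.7] R 27 -50.1 [-56.7 -45.8] mid z 4.3
top 30 L 28 52.6 [47.2 56.8] R 30 -51.4 [-57.4 -46.2] mid z 4.3
top 45 L 29 52.3 [46.9 57.4] R 27 -51.0 [-56.3 -46.5] mid z 3.7
top 60 L 28 53.4 [47.3 57.7] R 30 -50.9 [-56.2 -46.3] mid z 4.6
top 75 L 27 52.2 [47.0 56.7] R 26 -51.4 [-56.3 -46.5] mid z 4.6
top 90 L 29 52.3 [47.2 57.1] R 27 -51.0 [-56.8 -46.6] mid z 4.4
top 105 L 38 51.3 [30.7 57.3] R 36 -50.1 [-56.4 -31.4] mid z 6.2
top 120 L 19 51.1 [30.4 56.9] R 12 -48.7 [-55.7 -30.2] mid z 34.0
top 135 L 21 52.8 [47.4 57.0] R 22 -51.0 [-55.7 -46.3] mid z 5.8
[ 0  0  0  0  0  0  0  0  3 49  7 34 54 57 54  9  0  0  0] [ 70  74  78  82  86  90  94  98 102 106 110 114 118 122 126 130 134 138
 142 146]
```

```bash
python3 - <<'E'
from h import *
np.set_printoptions(precision=3,suppress=True,linewidth=200)
Ps=[]
for c in("scene","top"):
    f=np.load(c+"0.npz");P=cloud(c,f["d"])[f["d"]>0];Ps.append(P)
P=np.concatenate(Ps)
# height map max z on 4cm grid (cm)
xs=np.arange(0,.84,.04);ys=np.arange(.48,-.64,-.04)
print("cols y:",np.round(ys*100).astype(int))
for x in xs[::-1]:
    r=[]
    for y in ys:
        m=(P[:,0]>=x)&(P[:,0]<x+.04)&(P[:,1]>=y)&(P[:,1]<y+.04)
        r.append("%4d"%round(100*np.percentile(P[m,2],98)) if m.sum()>3 else "   .")
    print("%.2f"%x,"".join(r))
o=observe()
from scipy.spatial.transform import Rotation as R
M=R.from_rotvec(o["ee_rot"]).as_matrix();print(M,o["tcp_pos"])
E
```

```text
cols y: [ 48  44  40  36  32  28  24  20  16  12   8   4   0  -4  -8 -12 -16 -20 -24 -28 -32 -36 -40 -44 -48 -52 -56 -60 -64]
0.80    .   .   .   .   .   .   .   .   .   .   .   .   .   .   .   .   .   .   .   .   .   .   .   .   .   .   .   .   .
0.76   19  20  23  31  35  35  35  35  36  36  36  36  36  36  36  36  37  37  38  39  40  42  42  42  39  42   .   .   .
0.72    0   0   0   0   0   0  19  19   .   .   .   .   0   0   0   0   0  22  25  25  27  22  26  22  22  48   .   .   .
0.68    0   0   0   0   0   0  19  18   .   .   .   .  25  25   0   2   2  22  25  25  25  22  29  22  22  56   .   .   .
0.64    0   0   0   0   0   0  25  25  25  25  25  25  24  25  24   2   2  22  25  25  25  22  34  22  22  62   .   .   .
0.60    4   4   4   4   4   .  25   1  19  19  15   1   1  25  25   2   2  22  24  25  23  22  42  22  22  62   .   .   .
0.56    4   4   4   4   4   .  25   1  20  19  18   3   3   1  25   2   2   1   0  16   0  10  70  16  10  62   .   .   .
0.52    9   4   4   4   4   .  25  25  13  17   3   3   3   1  25   0   5   5   3   1   2   1   5   5   0  61   .   .   
[... 980 characters left out ...]
16    .   .   .   .   . -76 -75 -75  24  23 -66 -66 -66 -65 -66 -66 -65 -66 -75 -75 -75 -75 -75 -75 -75  -5  -3  -3  -3
0.12    . -75 -75 -75 -75 -75 -75 -75 -65   0   0   0  29   1   0   0   0   0 -75 -75 -75 -75 -75 -75 -75  -4  -3  -3  -3
0.08  -75 -75 -75 -75 -75 -75 -75 -75 -65   0   1   8  35  36  36  32   0   0 -75 -75 -75 -75 -75 -75 -75  -4  -4  -4  -4
0.04  -75 -75 -75 -75 -75 -76 -75 -76   .   0   2  31  34  21  22  31   0   0 -75 -75 -75 -75 -75 -75 -75 -75 -38 -76   .
0.00  -30 -30 -75 -75 -75   .   .   .   .   1   2   .   .   .  19  11   1   0 -75 -75 -75 -75 -75 -75 -75 -75 -75 -75 -75
[[-0.935  0.356 -0.   ]
 [ 0.356  0.935 -0.   ]
 [-0.    -0.    -1.   ]] [0.222 0.584 0.231]
```

>>> step_arm:
  targets:
    - [36,[63,-93,-20],0]
    - [36,[63,-93,-20],0]
    - [36,[63,-93,-20],0]
    - [36,[9,-179,-129],0]
    - [36,[9,-179,-129],0]
    - [36,[9,-179,-129],0]
    - [36,[9,-179,-129],0]
    - [36,[-191,-338,-129],0.3]
    - [36,[-191,-338,-129],0.4]
    - [36,[-191,-338,-129],0.5]
    - [36,[-191,-338,-129],0.6]
    - [36,[-191,-338,-129],0.7]
    - [36,[-191,-338,-129],0.8]
    - [36,[-191,-338,-129],0.9]
    - [36,[-372,-590,-129],1.0]
    - [36,[-372,-590,-129],1.1]
    - [36,[-372,-590,-129],1.2]
    - [36,[-372,-590,-129],1.3]
    - [36,[-372,-590,-129],1.4]
    - [36,[-372,-590,-129],1.556]

```text
t: 2.37
tcp_pos: [0.3445, -0.0435, 0.3608]
ee_rot: [2.549, 1.835, 0.002]
wrist_force: [1.0, 1.0, 0.0]
gripper_width: 0.0364
```

```bash
cat >> h.py <<'E'
from scipy.spatial.transform import Rotation as Rn
O=np.array([.4522,-.2599]);TH=np.deg2rad(70.0);EX=np.array([np.cos(TH),np.sin(TH)]);EY=np.array([-EX[1],EX[0]])
def st():
    o=observe();M=Rn.from_rotvec(o["ee_rot"]).as_matrix();d=o["tcp_pos"][:2]-O
    f=o["wrist_force"]
    print("t %.2f tcp"%o["t"],np.round(o["tcp_pos"],4),"tray X %.1f Y %.1f mm"%(d@EX*1e3,d@EY*1e3),"xang %.2f"%np.degrees(np.arctan2(M[1,0],M[0,0])),"F feed %.1f side %.1f z %.1f"%(f[:2]@EX,f[:2]@EY,f[2]),"w %.1f"%(o["gripper_width"]*1e3),"j",np.round(o["joint_positions"],2))
    return o,M
def to(X,Y,z):
    o,M=st();p=np.r_[O+(X*EX+Y*EY)/1e3,z/1e3];print("shift",np.round(1e3*M.T@(p-o["tcp_pos"]),1))
E
python3 -c "
from h import *
to(-180,7.7,200)"
```

```text
t 2.37 tcp [ 0.3445 -0.0435  0.3608] tray X 166.5 Y 175.2 mm xang 71.52 F feed 1.3 side -0.6 z 0.0 w 36.4 j [-0.13 -0.23  1.98  0.    1.39  0.19]
shift [-350.9  158.   160.9]
```

>>> step_arm:
  targets:
    - [36,[-200,158,0],0]
    - [36,[-200,158,0],0]
    - [36,[-200,158,0],0]
    - [36,[-200,158,0],0]
    - [36,[-200,158,0],0]
    - [36,[-200,158,0],0]
    - [36,[-200,158,0],0]
    - [36,[-353,158,160],0]
    - [36,[-353,158,160],0]
    - [36,[-353,158,160],0]
    - [36,[-353,158,160],0]
    - [36,[-353,158,160],0]
    - [36,[-353,158,160],0]
    - [36,[-353,158,220],0]
    - [36,[-353,158,220],0]
    - [36,[-353,158,220],0]

```text
t: 3.7
tcp_pos: [0.3825, -0.4238, 0.1365]
ee_rot: [-2.54, -1.837, 0.001]
wrist_force: [-0.7, 1.1, -0.3]
gripper_width: 0.0359
```

```bash
python3 -c "
from h import *
to(-182,7.7,100)
for c in ('scene','top'):
    i,d=get_image(c);save(i,c+'1.png');np.savez(c+'1.npz',i=i,d=d)
st()"
```

```text
t 3.70 tcp [ 0.3825 -0.4238  0.1365] tray X -177.9 Y 9.5 mm xang 71.74 F feed 0.8 side 1.0 z -0.3 w 35.9 j [-0.84  0.38  1.83  0.    0.94 -0.52]
shift [-4.3  1.9 36.5]
t 3.80 tcp [ 0.3846 -0.4258  0.1408] tray X -179.0 Y 6.7 mm xang 71.79 F feed -0.2 side 0.0 z 1.0 w 36.0 j [-0.84  0.38  1.82  0.    0.94 -0.52]
```

View pics/scene1.png

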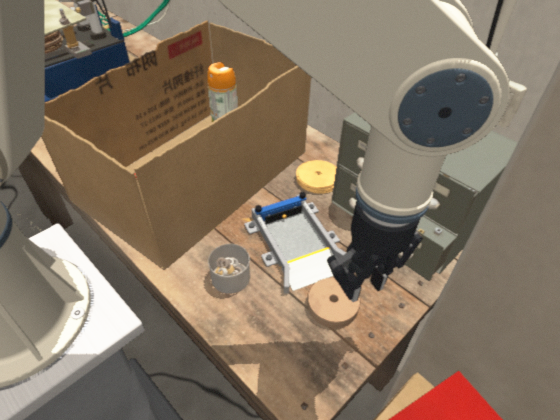

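View pics/top1.png

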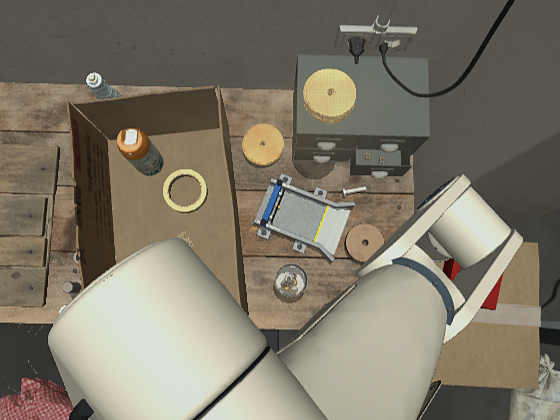

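The scene view shows the gripper above the bench behind the disc, which is still at (333,302), and nothing has been touched. The top view shows the disc unmoved at (365,243).

>>> step_arm:
  targets:
    - [36,[-3,-1,20],0.031]
    - [36,[-3,-1,40],0.031]
    - [36,[-3,-1,70],0.031]
    - [36,[-3,-1,90],0.031]
    - [36,[-3,-1,90],0.031]
    - [36,[-3,-1,90],0.031]
    - [36,[-3,-1,90],0.031]

```text
t: 4.38
tcp_pos: [0.3839, -0.4298, 0.0527]
ee_rot: [2.57, 1.8, 0.001]
wrist_force: [0.9, -1.0, 0.5]
gripper_width: 0.0358
```

```bash
python3 -c "
from h import *
to(-181,7.7,5)"
```

```text
t 4.38 tcp [ 0.3839 -0.4298  0.0527] tray X -183.0 Y 6.1 mm xang 70.02 F feed -0.6 side -1.2 z 0.5 w 35.8 j [-0.84  0.5   1.87  0.    0.76 -0.5 ]
shift [ 2.1 -1.8 47.7]
```

>>> step_arm:
  targets:
    - [36,[0,-1.6,20],0]
    - [36,[0,-1.6,35],0]
    - [36,[0,-1.6,45],0]
    - [36,[0,-1.6,45],0]
    - [36,[0,-1.6,45],0]
    - [36,[0,-1.6,45],0]

```text
t: 4.88
tcp_pos: [0.3817, -0.4288, 0.0066]
ee_rot: [2.572, 1.801, 0.0]
wrist_force: [-0.0, -0.8, -0.8]
gripper_width: 0.0357
```

```bash
python3 -c "
from h import *
to(-181,7.7,5)
for c in ('scene','top'):
    i,d=get_image(c);save(i,c+'2.png');np.savez(c+'2.npz',i=i,d=d)
i,d=get_image('scene');save(cv2.resize(i[220:360,250:450],None,fx=4,fy=4,interpolation=cv2.INTER_CUBIC),'s2c.png')
st()"
```

```text
t 4.88 tcp [ 0.3817 -0.4288  0.0066] tray X -182.9 Y 8.5 mm xang 70.01 F feed -0.7 side -0.2 z -0.8 w 35.7 j [-0.85  0.57  1.89 -0.    0.68 -0.5 ]
shift [1.9 0.8 1.6]
t 5.03 tcp [ 0.3815 -0.4286  0.0063] tray X -182.7 Y 8.8 mm xang 70.01 F feed -0.5 side 0.1 z 1.2 w 36.4 j [-0.85  0.58  1.89 -0.    0.68 -0.5 ]
```

View pics/s2c.png

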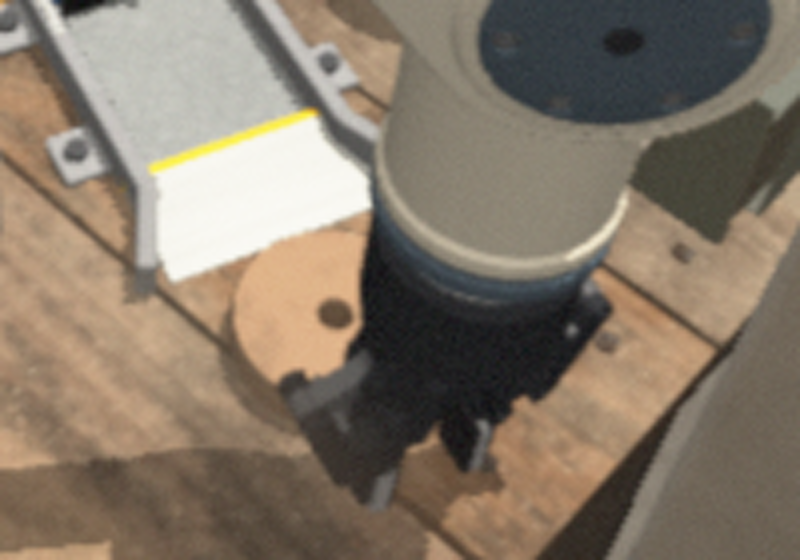

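The fingers stand behind the disc, with the disc hole at crop pixel (335,313), and they clear it. Now I'll push and steer towards the tray axis.

>>> step_arm:
  targets:
    - [36,[5,0.5,0],0]
    - [36,[10,0.8,0],0]
    - [36,[13,0.8,0],0]
    - [36,[15,0.8,0],0]
    - [36,[17,0.8,0],0]
    - [36,[18.5,0.8,0],0]
    - [36,[20,0.9,0],0]
    - [36,[21.5,1,0],0]
    - [36,[23,1.2,0],0]
    - [36,[24.5,1.4,0],0]
    - [36,[26,1.6,0],0]
    - [36,[27.5,1.8,0],0]
    - [36,[29,2,0],0]
    - [36,[30.5,2.2,0],0]
    - [36,[32,2.4,0],0]

```text
t: 6.28
tcp_pos: [0.3942, -0.3987, 0.0053]
ee_rot: [-2.573, -1.802, 0.0]
wrist_force: [-0.6, -0.2, 0.2]
gripper_width: 0.0361
```

```bash
cat >> h.py <<'E'
def onplane(cam,uv,z):
    c=camera_info(cam);K=np.array(c["camera_matrix"]);T=np.array(c["extrinsics"])
    uv=np.atleast_2d(uv).astype(float);r=np.c_[(uv[:,0]-K[0,2])/K[0,0],(uv[:,1]-K[1,2])/K[1,1],np.ones(len(uv))]@T[:3,:3].T
    return T[:3,3]+r*((z-T[2,3])/r[:,2:])
def disc(n,z=.022):
    st()
    for c in ("scene","top"):
        i,d=get_image(c);np.savez(c+n+".npz",i=i,d=d)
        a=(220,170) if c=="scene" else (235,160)
        cr=i[a[1]:a[1]+150,a[0]:a[0]+200];save(cv2.resize(cr,None,fx=4,fy=4,interpolation=cv2.INTER_CUBIC),c+n+".png")
        P=cloud(c,d);hsv=cv2.cvtColor(i,cv2.COLOR_RGB2HSV);q=P[...,:2]-O;X=q@EX*1e3;Y=q@EY*1e3;Z=P[...,2]*1e3
        m=(d>0)&(abs(Y)<60)&(X>-170)&(X<120)&(Z>z*1e3-8)&(Z<z*1e3+14)&(hsv[...,0]<16)&(hsv[...,1]>60)&(hsv[...,2]>110)
        nn,lab,s,_=cv2.connectedComponentsWithStats(m.astype(np.uint8))
        if nn<2: print(c,"none");continue
        m=lab==1+np.argmax(s[1:,4])
        A=np.c_[X[m],Y[m],np.ones(m.sum())];pl=np.linalg.lstsq(A,Z[m],rcond=None)[0]
        print(c,"n",m.sum(),"X [%.1f %.1f] Y [%.1f %.1f] Z med %.1f"%(X[m].min(),X[m].max(),Y[m].min(),Y[m].max(),np.median(Z[m])),"slopes deg",np.round(np.degrees(np.arctan(pl[:2])),1))
        # hole: dark pixels
        cn=max(cv2.findContours(m.astype(np.uint8),0,1)[0],key=len)[:,0]
        w=(onplane(c,cn,z)[:,:2]-O);w=np.c_[w@EX,w@EY]*1e3
        # robust circle R=45 fit
        from scipy.optimize import least_squares
        r=least_squares(lambda p:np.hypot(w[:,0]-p[0],w[:,1]-p[1])-44.5,[np.median(X[m]),np.median(Y[m])],loss="soft_l1",f_scale=1.)
        print("   circle",np.round(r.x,1))
E
python3 -c "
from h import *
disc('3')"
```

```text
t 6.28 tcp [ 0.3942 -0.3987  0.0053] tray X -150.3 Y 7.0 mm xang 70.01 F feed -0.4 side 0.5 z 0.2 w 36.1 j [-0.79  0.56  1.92 -0.    0.66 -0.44]
scene n 491 X [-118.5 -56.3] Y [-11.3 52.7] Z med 21.6 slopes deg [ 0.1 -0.5]
   circle [-105.7    6.8]
top n 366 X [-113.2 -56.1] Y [-36.9 48.4] Z med 21.1 slopes deg [-0.  -0.1]
   circle [-57.4 -27.4]
```

View pics/scene3.png

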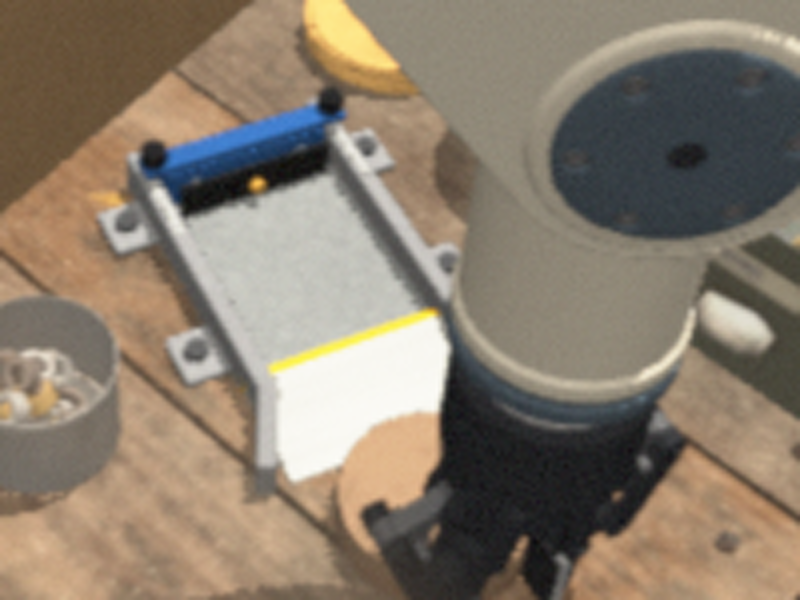

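The scene crop shows the disc at (390,490) with its front edge reaching the ramp foot, so it moved as planned. I'll steer on towards the centre.

>>> step_arm:
  targets:
    - [36,[1.5,0.4,0],0]
    - [36,[3,0.8,0],0]
    - [36,[4.5,1.2,0],0]
    - [36,[6,1.6,0],0]
    - [36,[7.5,2,0],0]
    - [36,[9,2.4,0],0]
    - [36,[10.5,2.8,0],0]
    - [36,[12,3.2,0],0]
    - [36,[13.5,3.6,0],0]
    - [36,[15,4,0],0]
    - [36,[16.5,4.4,0],0]
    - [36,[18,4.8,0],0]
    - [36,[19.5,5.2,0],0]
    - [36,[21,5.6,0],0]

```text
t: 7.55
tcp_pos: [0.4067, -0.3809, 0.0053]
ee_rot: [2.573, 1.802, 0.0]
wrist_force: [-1.1, -1.2, -0.5]
gripper_width: 0.0362
```

```bash
python3 -c "
from h import *
disc('4',.026)"
```

```text
t 7.55 tcp [ 0.4067 -0.3809  0.0053] tray X -129.3 Y 1.3 mm xang 70.00 F feed -1.6 side 0.7 z -0.5 w 36.2 j [-0.76  0.56  1.92 -0.    0.66 -0.41]
scene n 435 X [-101.9 -36.7] Y [-16.4 47.9] Z med 24.8 slopes deg [ 3.  -0.3]
   circle [-85.    2.4]
top n 349 X [-88.1 -35.4] Y [-42.6 37.8] Z med 24.2 slopes deg [2.9 0.2]
   circle [-33.8 -22.6]
```

View pics/scene4.png

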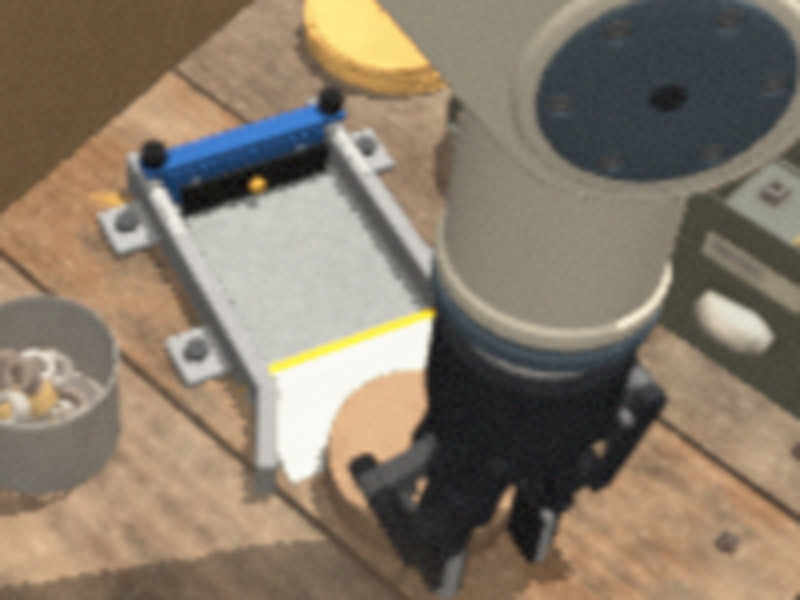

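View pics/top4.png

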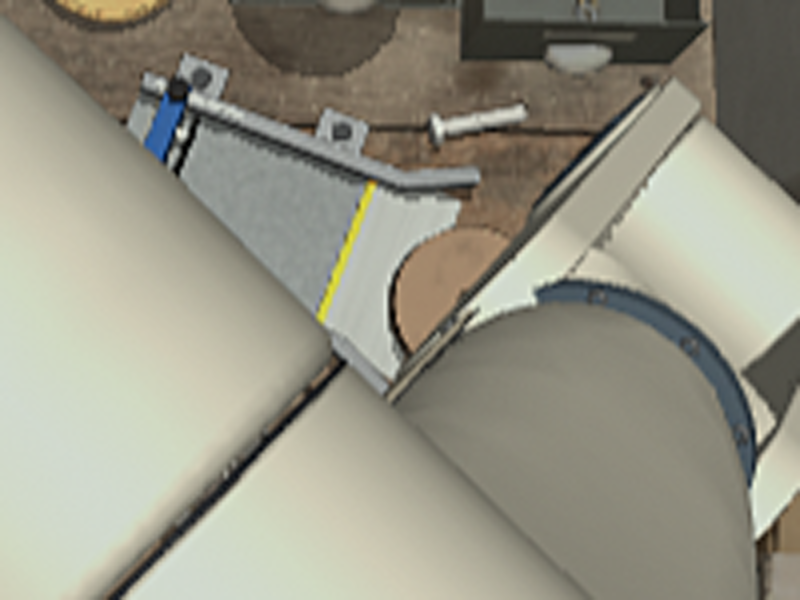

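The disc's front is on the ramp, with about 3° of tilt, and it sits about 2.5 mm to +Y. I'll keep on.

>>> step_arm:
  targets:
    - [36,[2,0.4,0],0]
    - [36,[4,0.8,0],0]
    - [36,[6,1.2,0],0]
    - [36,[8,1.6,0],0]
    - [36,[10,2,0],0]
    - [36,[12,2,0],0]
    - [36,[14,2,0],0]
    - [36,[16,2,0],0]
    - [36,[18,2,0],0]
    - [36,[20,2,0],0]
    - [36,[22,2,0],0]
    - [36,[24,2,0],0]
    - [36,[26,2,0],0]
    - [36,[28,2,0],0]
    - [36,[30,2,0],0]

```text
t: 8.9
tcp_pos: [0.4188, -0.3533, 0.0053]
ee_rot: [2.573, 1.802, -0.0]
wrist_force: [-0.5, -2.4, 0.7]
gripper_width: 0.0362
```

```bash
python3 -c "
from h import *
disc('5',.030)"
```

```text
t 8.90 tcp [ 0.4188 -0.3533  0.0053] tray X -99.2 Y -0.6 mm xang 70.01 F feed -2.5 side -0.3 z 0.7 w 36.2 j [-0.7   0.55  1.95 -0.    0.65 -0.35]
scene n 289 X [-71.5 -6.6] Y [-13.0 46.4] Z med 29.1 slopes deg [ 7.3 -0.5]
   circle [-55.6   0.2]
top n 240 X [-49.8 -5.9] Y [-42.4 33.4] Z med 29.2 slopes deg [6.2 0.8]
   circle [  4.2 -22. ]
```

View pics/scene5.png

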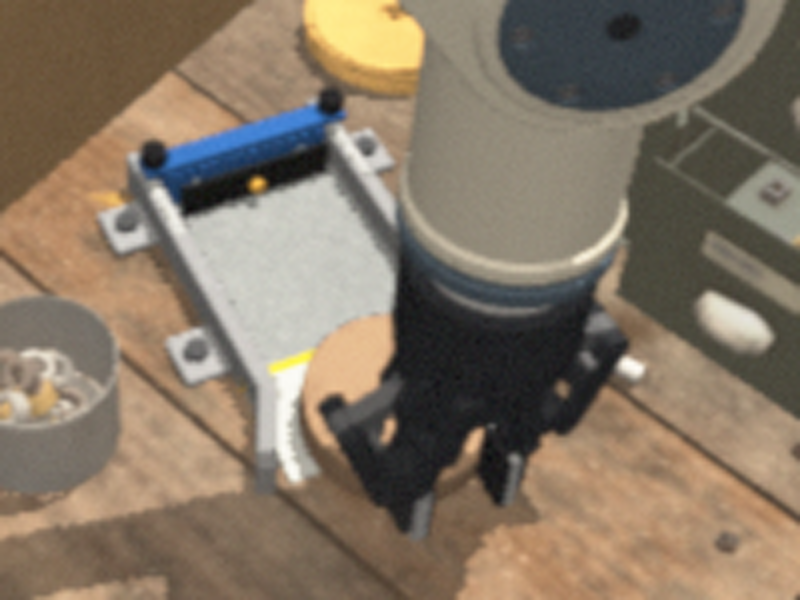

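The front edge is at the lip at X about -6, with the disc climbing evenly. I'll go on, raising the tips along the ramp.

>>> step_arm:
  targets:
    - [36,[2,0.3,0],0]
    - [36,[4,0.6,0],0]
    - [36,[6,0.9,0],0]
    - [36,[8,1.2,0],0]
    - [36,[10,1.4,0],0]
    - [36,[12,1.4,0],0]
    - [36,[14,1.4,0],0]
    - [36,[16,1.4,0],0]
    - [36,[18,1.4,-0.5],0]
    - [36,[20,1.4,-1],0]
    - [36,[22,1.4,-1.5],0]
    - [36,[24,1.4,-2],0]
    - [36,[26,1.4,-2.5],0]
    - [36,[28,1.4,-3],0]
    - [36,[30,1.4,-3.5],0]

```text
t: 10.25
tcp_pos: [0.4304, -0.3256, 0.0089]
ee_rot: [2.573, 1.802, -0.0]
wrist_force: [-0.8, -1.5, -0.3]
gripper_width: 0.0358
```

```bash
python3 -c "
from h import *
disc('6',.033)"
```

```text
t 10.25 tcp [ 0.4304 -0.3256  0.0089] tray X -69.2 Y -2.0 mm xang 70.01 F feed -1.7 side 0.2 z -0.3 w 35.8 j [-0.65  0.54  1.96 -0.    0.64 -0.3 ]
scene n 102 X [-41.1 15.4] Y [21.2 44.5] Z med 31.4 slopes deg [ 6.3 -1.9]
   circle [ 2.2 74.8]
top n 131 X [-7.0 24.1] Y [-41.1 16.0] Z med 34.1 slopes deg [ 8.8 -0.9]
   circle [-24.1   2.6]
```

View pics/scene6.png

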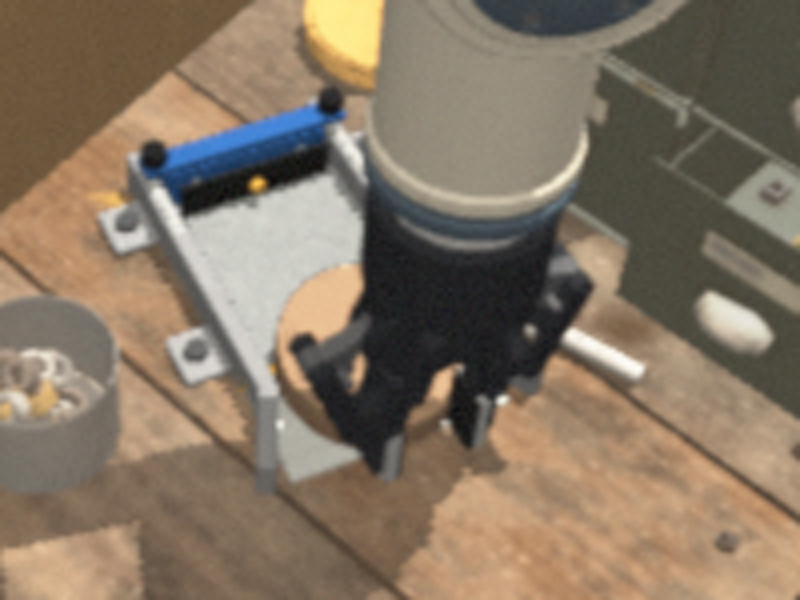

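The disc is centred between the rails, with its front edge at X of about +24, and the side force is about 0. Next it goes over the lip.

>>> step_arm:
  targets:
    - [36,[2,0,-0.5],0]
    - [36,[4,0,-1],0]
    - [36,[6,0,-1.5],0]
    - [36,[8,0,-2],0]
    - [36,[10,0,-2.5],0]
    - [36,[12,0,-3],0]
    - [36,[14,0,-3.5],0]
    - [36,[16,0,-4],0]
    - [36,[18,0,-4.5],0]
    - [36,[20,0,-5],0]
    - [36,[22,0,-5.5],0]
    - [36,[24,0,-6],0]
    - [36,[26,0,-6],0]
    - [36,[28,0,-6],0]
    - [36,[30,0,-6.5],0]

```text
t: 11.6
tcp_pos: [0.4406, -0.2974, 0.0153]
ee_rot: [-2.573, -1.802, 0.0]
wrist_force: [0.3, -1.0, 1.5]
gripper_width: 0.0361
```

```bash
python3 -c "
from h import *
disc('7',.033)"
```

```text
t 11.60 tcp [ 0.4406 -0.2974  0.0153] tray X -39.2 Y -2.0 mm xang 70.00 F feed -0.8 side -0.7 z 1.5 w 36.1 j [-0.6   0.52  1.98 -0.    0.65 -0.25]
scene n 142 X [-11.1 52.8] Y [-12.9 43.8] Z med 32.0 slopes deg [ 0.1 -0.4]
   circle [64.4 40.8]
top n 55 X [37.3 55.8] Y [-37.0 10.3] Z med 28.7 slopes deg [-2.6  0.2]
   circle [ 88.4 -20.2]
```

View pics/scene7.png

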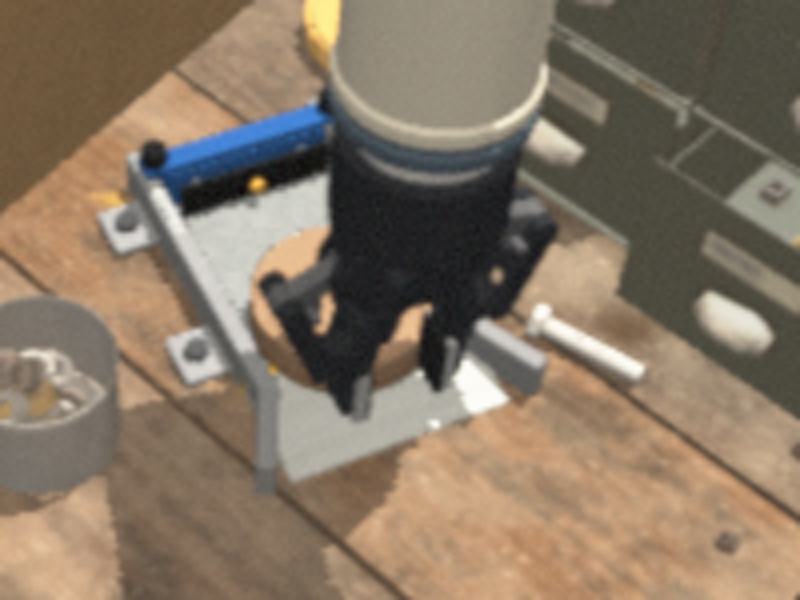

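>>> step_arm:
  targets:
    - [36,[2,0,0],0]
    - [36,[4,0,0],0]
    - [36,[6,0,0],0]
    - [36,[8,0,0],0]
    - [36,[10,0,0],0]
    - [36,[12,0,0],0]
    - [36,[14,0,0],0]
    - [36,[16,0,0],0]
    - [36,[18,0,0],0]
    - [36,[20,0,0],0]
    - [36,[22,0,0],0]
    - [36,[24,0,0],0]
    - [36,[26,0,0],0]
    - [36,[28,0,0],0]
    - [36,[30,0,0.5],0]
    - [36,[32,0,1],0]
    - [36,[34,0,1],0]

```text
t: 13.12
tcp_pos: [0.4524, -0.2656, 0.0143]
ee_rot: [2.573, 1.802, 0.0]
wrist_force: [-0.2, -0.4, 0.3]
gripper_width: 0.0359
```

```bash
python3 -c "
from h import *
disc('8',.030)"
```

```text
t 13.12 tcp [ 0.4524 -0.2656  0.0143] tray X -5.3 Y -2.1 mm xang 70.00 F feed -0.4 side 0.0 z 0.3 w 35.9 j [-0.53  0.51  1.99 -0.    0.64 -0.18]
scene n 90 X [-1.3 27.7] Y [-35.6 5.1] Z med 30.1 slopes deg [-4.2 -2.1]
   circle [-21.3 -40.2]
top none
```

View pics/scene8.png

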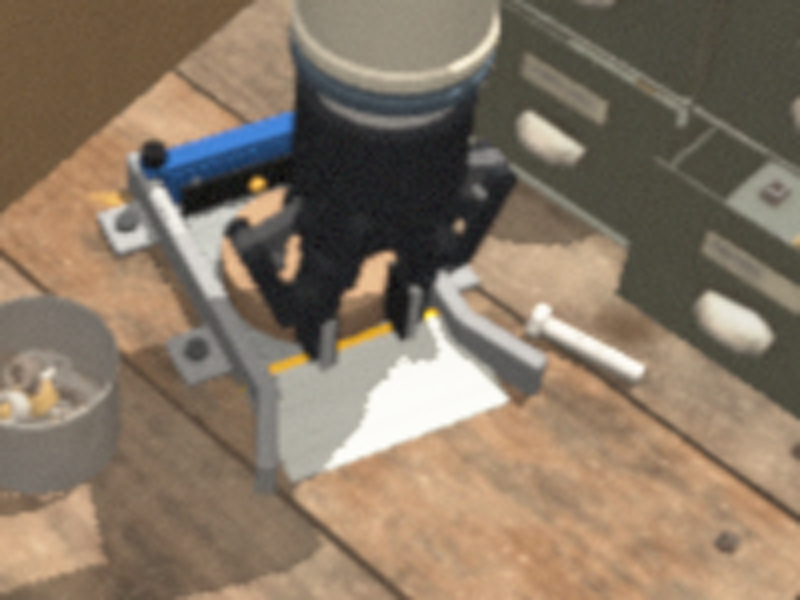

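The disc's back edge is about to leave the lip. I'll continue in small steps and then feel for the stop.

>>> step_arm:
  targets:
    - [36,[1,0,0],0]
    - [36,[2,0,0],0]
    - [36,[3,0,0],0]
    - [36,[4,0,0],0]
    - [36,[5,0,0],0]
    - [36,[6,0,0.5],0]
    - [36,[7,0,0.5],0]
    - [36,[8,0,0.5],0]
    - [36,[8,0,0.5],0]

```text
t: 13.97
tcp_pos: [0.4551, -0.258, 0.0138]
ee_rot: [2.573, 1.802, 0.0]
wrist_force: [-0.2, -1.5, 1.3]
gripper_width: 0.0357
```

```bash
python3 -c "
from h import *
disc('9',.027)"
```

```text
t 13.97 tcp [ 0.4551 -0.258   0.0138] tray X 2.7 Y -2.1 mm xang 70.01 F feed -1.4 side -0.3 z 1.3 w 35.7 j [-0.52  0.51  2.    0.    0.63 -0.17]
scene n 99 X [6.9 37.7] Y [-35.7 5.0] Z med 26.6 slopes deg [-3.2 -2.6]
   circle [-11.1 -42.6]
top none
```

View pics/scene9.png

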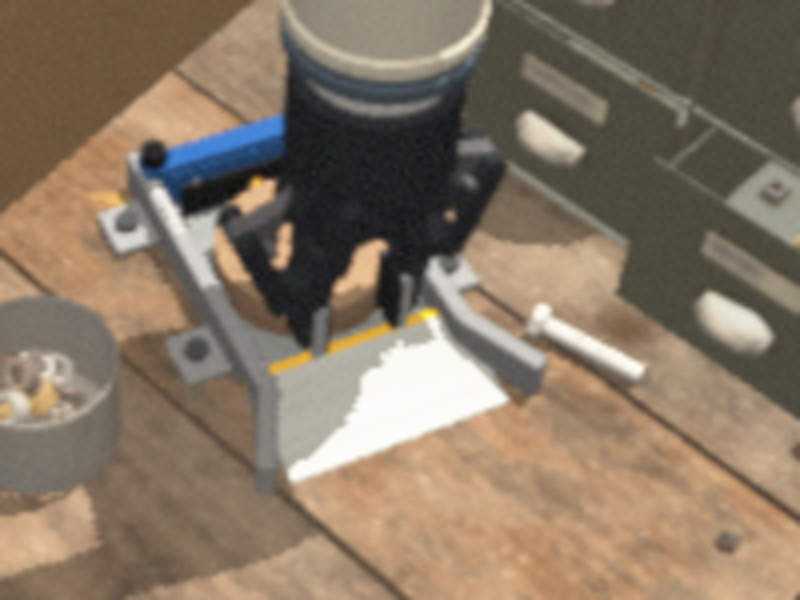

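The top surface is now at 26.6 mm (expected 27), so the disc has dropped onto the floor. Now I'll feel for the stop.

>>> step_arm:
  targets:
    - [36,[1,0,0],0]
    - [36,[2,0,0],0]
    - [36,[3,0,0],0]
    - [36,[4,0,0],0]
    - [36,[5,0,0],0]
    - [36,[5.5,0,0],0]
    - [36,[6,0,0],0]
    - [36,[6,0,0],0]

```text
t: 14.73
tcp_pos: [0.457, -0.2524, 0.0138]
ee_rot: [-2.573, -1.802, -0.0]
wrist_force: [-0.9, -0.4, 1.5]
gripper_width: 0.0358
```

>>> step_arm:
  targets:
    - [36,[0.5,0,0],0]
    - [36,[1,0,0],0]
    - [36,[1,0,0],0]

```text
t: 14.98
tcp_pos: [0.4574, -0.2515, 0.0138]
ee_rot: [2.573, 1.802, 0.0]
wrist_force: [-0.6, -1.8, 1.1]
gripper_width: 0.036
```

>>> step_arm:
  targets:
    - [36,[0.5,0,0],0]
    - [36,[1,0,0],0]
    - [36,[1,0,0],0]

```text
t: 15.23
tcp_pos: [0.4577, -0.2506, 0.0138]
ee_rot: [2.573, 1.802, 0.0]
wrist_force: [-0.3, -2.5, 0.9]
gripper_width: 0.0361
```

```bash
python3 -c "
from h import *
st()"
```

```text
t 15.23 tcp [ 0.4577 -0.2506  0.0138] tray X 10.7 Y -2.0 mm xang 70.00 F feed -2.4 side -0.6 z 0.9 w 36.1 j [-0.5   0.51  2.    0.    0.63 -0.15]
```

Contact is probably just starting. I'll go on 1 mm at a time.

>>> step_arm:
  targets:
    - [36,[0.5,0,0],0]
    - [36,[1,0,0],0]
    - [36,[1,0,0],0]

```text
t: 15.48
tcp_pos: [0.4581, -0.2496, 0.0138]
ee_rot: [-2.573, -1.802, -0.0]
wrist_force: [0.5, -1.3, 0.4]
gripper_width: 0.0361
```

>>> step_arm:
  targets:
    - [36,[0.5,0,0],0]
    - [36,[1,0,0],0]
    - [36,[1,0,0],0]

```text
t: 15.73
tcp_pos: [0.4584, -0.2488, 0.0138]
ee_rot: [2.573, 1.802, -0.0]
wrist_force: [-0.7, -2.8, 1.4]
gripper_width: 0.0362
```

```bash
python3 -c "
from h import *
st()"
```

```text
t 15.73 tcp [ 0.4584 -0.2488  0.0138] tray X 12.6 Y -2.0 mm xang 70.01 F feed -2.9 side -0.3 z 1.4 w 36.2 j [-0.5   0.51  2.   -0.    0.63 -0.15]
```

>>> step_arm:
  targets:
    - [36,[0.5,0,0],0]
    - [36,[1,0,0],0]
    - [36,[1,0,0],0]

```text
t: 15.98
tcp_pos: [0.4587, -0.248, 0.0138]
ee_rot: [2.573, 1.802, -0.0]
wrist_force: [-1.1, -3.3, 1.8]
gripper_width: 0.0356
```

>>> step_arm:
  targets:
    - [36,[0.5,0,0],0]
    - [36,[1,0,0],0]
    - [36,[1,0,0],0]

```text
t: 16.23
tcp_pos: [0.4591, -0.2473, 0.0138]
ee_rot: [2.573, 1.802, -0.0]
wrist_force: [-1.9, -6.6, 1.6]
gripper_width: 0.0362
```

```bash
python3 -c "
from h import *
disc('10',.027)"
```

```text
t 16.23 tcp [ 0.4591 -0.2473  0.0138] tray X 14.2 Y -2.1 mm xang 70.02 F feed -6.9 side -0.5 z 1.6 w 36.2 j [-0.5   0.51  2.   -0.    0.63 -0.15]
scene n 104 X [18.4 51.4] Y [-35.4 5.0] Z med 26.5 slopes deg [2.3 1.7]
   circle [  2.1 -39.7]
top none
```

View pics/scene10.png

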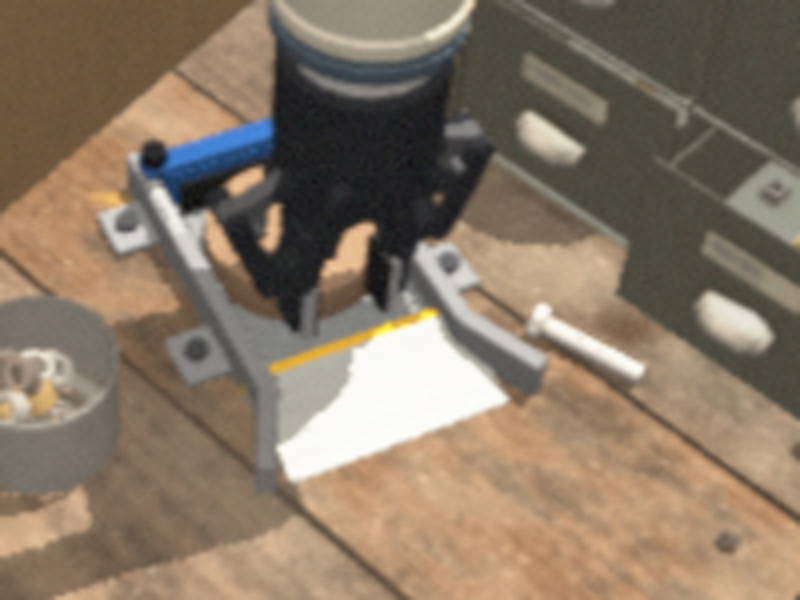

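The force is now rising at about 3 N/mm, which means the pad is being compressed. I'll bring it to about 10–11 N.

>>> step_arm:
  targets:
    - [36,[0.5,0,0],0]
    - [36,[1,0,0],0]
    - [36,[1,0,0],0]

```text
t: 16.58
tcp_pos: [0.4594, -0.2466, 0.0139]
ee_rot: [2.572, 1.802, -0.001]
wrist_force: [-3.0, -7.8, 0.6]
gripper_width: 0.036
```

```bash
python3 -c "
from h import *
st()"
```

```text
t 16.58 tcp [ 0.4594 -0.2466  0.0139] tray X 15.0 Y -2.2 mm xang 70.03 F feed -8.4 side 0.2 z 0.6 w 36.0 j [-0.49  0.51  2.   -0.    0.63 -0.15]
```

>>> step_arm:
  targets:
    - [36,[0.5,0,0],0]
    - [36,[0.9,0,0],0]
    - [36,[0.9,0,0],0]
    - [36,[0.9,0,0],0]

```text
t: 16.92
tcp_pos: [0.4597, -0.2459, 0.0139]
ee_rot: [2.572, 1.802, -0.001]
wrist_force: [-3.8, -9.0, 0.6]
gripper_width: 0.0356
```

>>> step_arm:
  targets:
    - [36,[0,0,0],0]
    - [36,[0,0,0],0]
    - [36,[0,0,0],0]

```text
t: 17.17
tcp_pos: [0.4597, -0.246, 0.0139]
ee_rot: [2.572, 1.802, -0.001]
wrist_force: [-3.9, -9.9, 0.8]
gripper_width: 0.036
```

>>> step_arm:
  targets:
    - [36,[0,0,0],0]
    - [36,[0,0,0],0]
    - [36,[0,0,0],0]
    - [36,[0,0,0],0]

```text
t: 17.5
tcp_pos: [0.4597, -0.2459, 0.0139]
ee_rot: [2.572, 1.802, -0.001]
wrist_force: [-3.6, -9.7, 0.3]
gripper_width: 0.0356
```

```bash
python3 -c "
from h import *
st()"
```

```text
t 17.50 tcp [ 0.4597 -0.2459  0.0139] tray X 15.7 Y -2.2 mm xang 70.03 F feed -10.3 side 0.1 z 0.3 w 35.6 j [-0.49  0.51  2.   -0.    0.63 -0.14]
```

That held 10 N for over 0.6 s. I'll ease off slowly so the pad doesn't throw the disc back.

>>> step_arm:
  targets:
    - [36,[-0.3,0,0],0]
    - [36,[-0.6,0,0],0]
    - [36,[-0.9,0,0],0]
    - [36,[-1.2,0,0],0]
    - [36,[-1.5,0,0],0]
    - [36,[-1.8,0,0],0]
    - [36,[-2.1,0,0],0]
    - [36,[-2.4,0,0],0]
    - [36,[-2.7,0,0],0]
    - [36,[-3,0,0],0]
    - [36,[-3.3,0,0],0]
    - [36,[-3.6,0,0],0]
    - [36,[-3.9,0,0],0]
    - [36,[-4.2,0,0],0]
    - [36,[-4.5,0,0],0]
    - [36,[-4.8,0,0],0]
    - [36,[-5.1,0,0],0]
    - [36,[-5.5,0,0],0]
    - [36,[-6,0,0],0]
    - [36,[-7,0,0],0]

```text
t: 19.17
tcp_pos: [0.4573, -0.2516, 0.0138]
ee_rot: [-2.573, -1.802, -0.0]
wrist_force: [0.6, -0.9, 0.0]
gripper_width: 0.0361
```

>>> step_arm:
  targets:
    - [36,[-3,0,-1],0]
    - [36,[-8,0,-3],0]
    - [36,[-14,0,-6],0]
    - [36,[-20,0,-12],0]
    - [36,[-30,0,-30],0]
    - [36,[-45,0,-60],0]
    - [36,[-60,0,-90],0]
    - [36,[-80,0,-120],0]
    - [36,[-110,0,-150],0]
    - [36,[-140,0,-180],0]
    - [36,[-140,30,-210],0]
    - [36,[-140,60,-230],0]
    - [36,[-140,60,-230],0]
    - [36,[-140,60,-230],0]

```text
t: 20.33
tcp_pos: [0.4669, -0.4052, 0.2457]
ee_rot: [2.571, 1.8, 0.001]
wrist_force: [0.2, 1.1, -0.6]
gripper_width: 0.0363
```

```bash
python3 -c "
from h import *
disc('11',.027)"
```

```text
t 20.33 tcp [ 0.4669 -0.4052  0.2457] tray X -131.5 Y -63.5 mm xang 70.00 F feed 1.1 side 0.1 z -0.6 w 36.3 j [-0.72  0.33  1.64  0.    1.17 -0.37]
scene n 268 X [15.2 105.8] Y [-44.0 44.2] Z med 26.1 slopes deg [ 1.7 -0.9]
   circle [59.7 -0.6]
top n 756 X [17.8 105.9] Y [-44.7 43.7] Z med 25.7 slopes deg [-0.1 -0.1]
   circle [61.5 -0.7]
```

View pics/scene11.png

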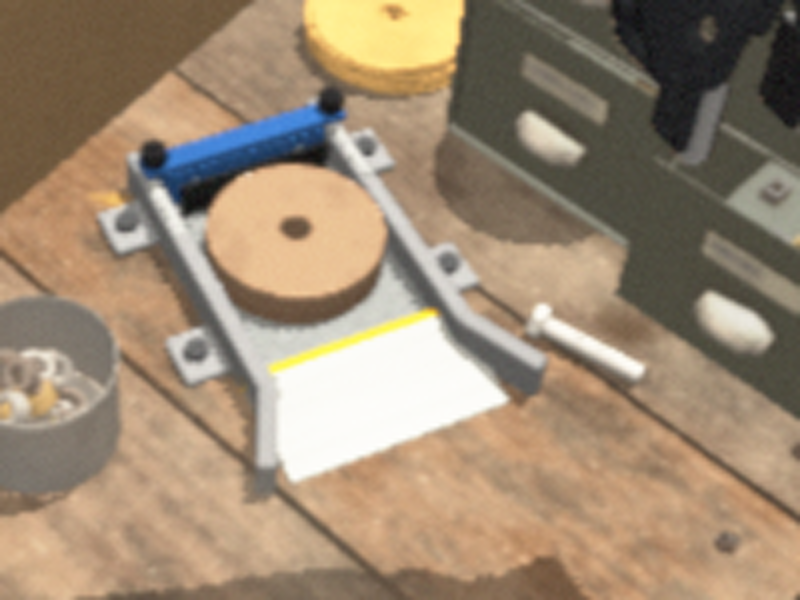

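View pics/top11.png

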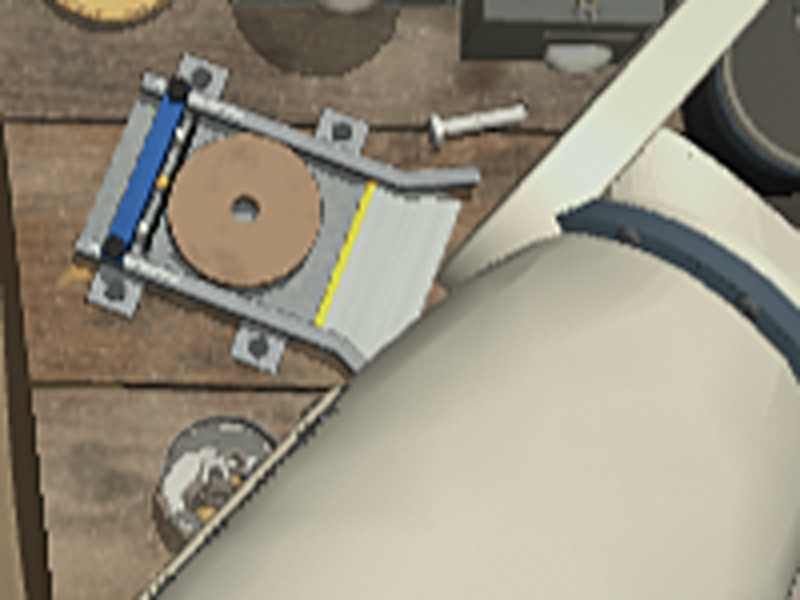

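The scene view shows the disc flat in the tray against the stop, centre (297,228) in the crop. The bolt and tin look unmoved. I'll check the gap at the pad closely.

```bash
python3 - <<'E'
from h import *
rows=[]
for n in ("0","11"):
    i=np.load("top"+n+".npz")["i"];a=cv2.resize(i[175:235,250:320],None,fx=5.6,fy=5.6,interpolation=cv2.INTER_NEAREST)
    j=np.load("scene"+n+".npz")["i"];b=cv2.resize(j[188:248,250:320],None,fx=5.6,fy=5.6,interpolation=cv2.INTER_NEAREST)
    rows.append(np.hstack([a,b])[:300])
save(np.vstack(rows),"gap.png")
for X in (103,105,106,107,108,110): print(X,[np.round(proj(c,np.r_[O+X/1e3*EX,.027 if c=="top" else .027])[0],1) for c in("top","scene")])
for c in ("top","scene"):
  for n in ("0","11"):
    f=np.load(c+n+".npz");P=cloud(c,f["d"]);q=P[...,:2]-O;X=q@EX*1e3;Y=q@EY*1e3;Z=P[...,2]*1e3
    for lo,hi in((-40,-25),(-18,-6),(6,18),(25,40)):
        m=(Y>lo)&(Y<hi)&(X>95)&(X<135)&(f["d"]>0)
        o=np.argsort(X[m]);print(c,n,lo,[(round(float(a),1),round(float(b))) for a,b in zip(X[m][o],Z[m][o])][:40:3])
E
```

```text
103 [array([279.2, 205.7]), array([284.6, 212.6])]
105 [array([278.4, 205.4]), array([284.2, 212. ])]
106 [array([278. , 205.2]), array([284. , 211.7])]
107 [array([277.6, 205.1]), array([283.7, 211.3])]
108 [array([277.2, 204.9]), array([283.5, 211. ])]
110 [array([276.4, 204.6]), array([283.1, 210.4])]
top 0 -40 [(95.1, 2), (95.7, 8), (96.7, 6), (97.9, 7), (99.0, 2), (100.2, 5), (101.2, 3), (102.5, 2), (103.3, 4), (104.6, 5), (105.6, 3), (106.6, 28), (107.2, 24), (108.2, 30)]
top 0 -18 [(95.0, 5), (96.4, 4), (98.2, 2), (99.6, 2), (101.2, 4), (102.5, 6), (104.2, 6), (106.1, 4), (106.8, 24), (107.4, 30), (108.8, 27), (111.5, 2), (112.9, 8), (114.5, 4)]
top 0 6 [(95.2, 3), (96.5, 3), (97.7, 5), (99.5, 6), (100.8, 5), (102.3, 2), (103.4, 5), (104.9, 3), (106.7, 2), (106.9, 6), (107.7, 32), (109.6, 29), (112.5, 8), (113.4, 7)]
top 0 25 [(95.2, 5), (96.0, 7), (96.8, 9), (98.1, 9), (99.2, 5), (100.5, 5), (101.4, 5), (102.6, 6), (103.6, 4), (104.7, 8), (105.7, 5), (106.8, 10), (107.3, 25), (108.4, 30)]
top 11 -40 [(95.5, 22), (98.2, 21), (99.3, 5), (101.6, 3), (102.8, 6), (103.6, 7), (105.
[... 1434 characters left out ...]
25), (105.7, 24), (106.0, 27), (106.2, 14), (106.3, 17), (106.6, 22), (107.0, 18), (107.5, 12), (108.0, 29), (113.7, 27), (114.5, 35)]
scene 11 -18 [(95.1, 26), (96.4, 25), (98.7, 28), (99.3, 26), (100.5, 24), (102.3, 26), (102.7, 26), (105.1, 28), (105.5, 29), (106.3, 25), (108.3, 28), (114.2, 29), (115.1, 34), (115.2, 26)]
scene 11 6 [(95.2, 26), (97.0, 28), (98.0, 26), (99.9, 27), (100.7, 25), (102.3, 26), (105.5, 29), (106.3, 26), (106.6, 27), (106.8, 26), (107.2, 24), (110.0, 25), (115.0, 34), (115.3, 35)]
scene 11 25 [(95.6, 27), (97.6, 3), (98.4, 6), (100.2, 6), (102.1, 5), (103.7, 6), (104.3, 6), (104.8, 27), (105.5, 4), (105.7, 25), (106.0, 9), (106.2, 21), (106.3, 14), (106.5, 22)]
```

View pics/gap.png

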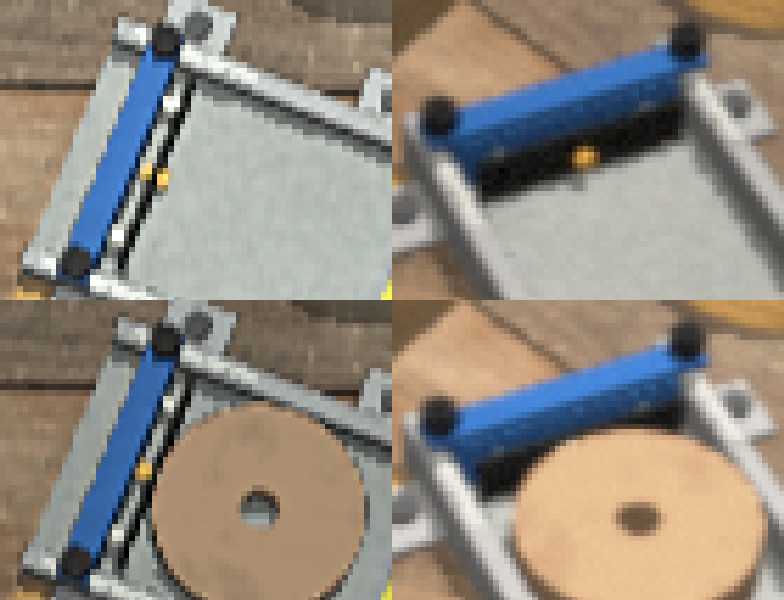

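In the gap view (top row before, bottom row after) the disc's rim meets the black pad. The brass pin no longer shows in front of the pad, only behind it, so it is pushed in. A final bystander check, then I'll hand in.

```bash
python3 - <<'E'
from h import *
for c in("scene","top"):
    i,d=get_image(c);np.savez(c+"12.npz",i=i,d=d)
    for l in("bush_tin","bolt_1","disc_stack_a","laminate_disc"):
        print(c,l,[(np.round(r["centre"],4),round(r["p"],2)) for r in look_for(c,l)][:1])
    a=np.load(c+"11.npz")["i"].astype(int)
    cr=np.s_[188:248,250:320] if c=="scene" else np.s_[175:235,250:320]
    print("change since",np.abs(a[cr]-i[cr].astype(int)).mean())
st()
E
```

```text
scene bush_tin [(array([ 0.3159, -0.1982,  0.0306]), 0.75)]
scene bolt_1 [(array([ 0.4682, -0.2086,  0.0275]), 0.65)]
scene disc_stack_a [(array([ 0.6338, -0.1252,  0.0176]), 0.62)]
scene laminate_disc [(array([ 0.4687, -0.2094,  0.0297]), 0.89)]
change since 1.79015873015873
top bush_tin [(array([ 0.3275, -0.1855,  0.0058]), 0.71)]
top bolt_1 []
top disc_stack_a [(array([ 0.6351, -0.1175,  0.0206]), 0.9)]
top laminate_disc []
change since 0.556984126984127
t 20.93 tcp [ 0.4657 -0.4036  0.2437] tray X -130.4 Y -61.9 mm xang 70.01 F feed -0.5 side 0.6 z -0.0 w 36.3 j [-0.72  0.33  1.64  0.    1.17 -0.37]
```

```bash
python3 -c "
from rig import *
print(sign_off())"
```

```text
the job is handed in; nothing more can be done
None
```

The disc is lying flat in the feed tray, touching the sprung stop, and I handed the job in at about 21 s of the 61 s allowed.

- **Pushing:** I slid the disc with two part-open fingers (36 mm), centred it, and took it up the ramp and over the lip. The readings between moves were under 3 N up to the stop. The wrist force was read only at the end of each move call, so brief peaks in between were not seen.
- **Pressing home:** The pad started to give at about X = 105–106 mm. I held 10 N there for just over 0.6 s, then eased off slowly and backed the arm clear.
- **Disc position:** The last views put its top at about 26 mm (27 mm expected). It is level within about 2° and its front edge is at X of about 106 mm, against the pad.
- **Feeler pin:** The brass pin no longer shows in front of the pad, only behind it, so I judge it pushed in. This is by sight only, since the pin's value cannot be read.
- **Other loose things:** The tin's last readings differ from the first by about 4 mm (scene view) and 10 mm (top view, where the arm partly hid it). In the scene picture it looks unmoved. The mesh stack reads within 3 mm of where it started.
- **Checks that failed or disagreed:** In the last look the network mistook the disc for the bolt in the scene view. In the top view it found neither the bolt nor the disc. The pictures taken just before show the bolt where it was at the start.

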